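Start the vibrating table from its keys

ROBOT

A 7-joint arm with a two-finger parallel gripper is mounted at the origin on a cart in front of the work surface, level with it; the furniture and walls round the work are solid. World frame = base frame: x ahead of the robot, y to its left, z up, the work surface at z = 0. Lengths are in m, angles in rad, forces in N, time in s.
With the tool pointing down it reaches from about 0.425 to 0.875 m from the base axis. Payload 4.7 kg.
Tool frame: the origin (TCP) lies midway between the tips of the shut fingers; the grasp point (between the pads) lies 19 mm behind it (ctrl.grip_point_offset is the distance from the TCP to the grasp point, in m); z points along the fingers, y is the line along which they close (so a half turn about z gives the same grasp; the last joint's range is limited). The gripper opens to 87 mm and grips with 3 to 60 N. Pads are 19 mm wide; open, the fingers measure 117 mm over their backs; the gripper's body (75 mm by 190 mm) begins 51 mm behind the grasp point.
Start: joints at [-1.232, 0.321, -0.07, 1.45, 0.023, 1.371, -0.057], TCP at [0.207, 0.616, 0.223] pointing down, gripper open.
Joint ranges: [-2.86, 2.86], [-0.3, 2.09], [-1.38, 1.24], [0.06, 2.45], [-1.56, 4.7], [0.09, 2.05], [-2.69, 2.69]. Speed limits (rad/s): [2.57, 2.57, 3.14, 3.14, 3.14, 3.14, 3.14].

INTERFACE

Orientations are given as a rotation vector (axis times angle).
In Python, from bench import ctrl gives the robot as it stands.
- The arm moves only by the tool move_arm, never from a script. Its argument "increments" is text: rows parted by semicolons, each of 7 numbers parted by spaces: the shift along the world's x, y, z in mm, then the turn, a rotation vector about the world's x, y, z in degrees, then the closure in counts, from 0 (fully open) to 255 (shut). A call has exactly 8 rows; each row shifts and turns the commanded pose from where the row before left it; what a row does not reach is not made up. A row lasts 1/12 s, in which the tool goes at most 41.7 mm and 7.16 degrees, less where a joint would pass 70% of its speed; a pose out of reach is approached as far as the arm can. A call with a gripper value outside its range is refused whole. The fingers move at their own pace and stop on an object; "grip_force" is the grip in N (left out, the last holds). Time passes only in rows, so rows that do not move let the fingers close, or fill a call up. It gives the time, the measured TCP pose, the force, the opening and the grip force at its end, in the units of the state.
- ctrl.get_state(): the state, without advancing time (a new reading comes with each control period).
- ctrl.get_image(name): name is "scene" or "top" or "wrist"; returns a dict with "frame" (480x640x3 uint8, red, green, blue), "depth" (480x640 float32, m along the optical axis (not along the pixel's ray), 0 where there is no reading), "fx", "fy", "cx", "cy" (pixels), "k1" (the pictures are not rectified: a ray, as slopes to the right and down, at radius r is drawn at 1 + k1 r^2 times it, then the intrinsics apply), "position" and "orientation" of the camera in the world. Camera axes: x right, y down, z forward; pixel columns grow to the right and rows downward; lengths in m; the calibration is good to about 2 mm. A picture is of the moment at which its call begins.
- ctrl.close_job(): hands the job in; it is judged then, once.
Trained networks look in a picture, given as the dict that the camera call returned (one of the last four; its "shot" number tells which), for a name from the list of things; names that differ only in an ending like _2 or _b are one class to them, and where a whole thing is asked for, a point or a joint stands for the part that bears it (a point fixed in the world has none). Each returns a list of dicts, best first, with "score" (0 to 1); they miss things now and then, are a little off and sometimes report something else, mostly with a low value. They report only what shows in the picture. A call takes as long as a camera call. They do not tell look-alikes from the thing itself.
- ctrl.find_in(target, picture): "centre" ([x, y, z] in m, in world coordinates, good to about 4 mm: the middle of the surface that is visible of it).
- ctrl.silhouettes(target, picture): "region" (480x640 bool, what is visible of it).
The state is a dict: "time": time; "joint_positions": joint angles; "qd": joint speeds; "joint_torque": joint torques, N m; "position": TCP position; "tool_rot": TCP orientation; "ft_force": force on the tool from outside, world axes, zero at the start; "torque": the same for the moment, N m; "grip_width": opening from 0.0 (shut) to 1.0 (fully open); "grip_force": force on a finger pad.
Only numpy, scipy, OpenCV 4.12 (cv2) and the standard library are available. Lean on these libraries where they do the work, as an engineer would, in place of code of your own. Each camera call takes 0.05 s, during which the arm holds its last target. There are 200 camera calls.

TASK

Start the vibrating table for the filled mould standing on it: press the white key to wake it, then the blue key to choose the programme, then the green key to start. Push each key fully down for a moment and let it come right up before the next; never press two keys together or the red stop key, and do not shift the mould.

Things in the scene. Friction and masses are not known exactly. Their poses are not given: they have to be found in the camera images.
- vibrating_table: Fixed grey housing 250 mm deep (its x), 300 mm wide (its y), origin on the worktop under its centre, turned up to 13 degrees. Four keys sit in one row along y on the level grey strip at the robot's side (x = -80 mm, y = +-34 and +-102 mm, strip 45 mm above the worktop); which colour sits where differs each time. Behind them a steel plate, top at 72 mm.
- white_key_top (a point): White key (wake): round cap 32 mm across in a black collar 48 mm across and 12 mm high; the cap stands 7 mm above the collar and goes down 7 mm, level with it, on a spring: 1.5 N to begin, 5 N fully down; springs back when let go. Its origin is the centre of the cap's top face, about 64 mm above the worktop when up; z points up.
- blue_key_top (a point): Top of the blue key (programme): same size, travel and spring as the white key. Its origin is the centre of the cap's top face, about 64 mm above the worktop when up; z points up.
- green_key_top (a point): Top of the green key (start): same size, travel and spring as the white key. Its origin is the centre of the cap's top face, about 64 mm above the worktop when up; z points up.
- red_key_top (a point): Top of the red key (stop), not to be pressed: same size, travel and spring as the white key. Its origin is the centre of the cap's top face, about 64 mm above the worktop when up; z points up.
- filled_mould: Loose steel ring mould full of grey paste, 93 mm across and 42 mm high (origin at the centre of its underside, z up), standing on the table's steel plate, whose top is 72 mm above the worktop; its middle lies about 13 cm beyond the line of the keys.
Not all that is in view belongs to the job. Leave any orange or turquoise look-alike of the filled_mould alone.

How it is judged:
By the outcome, as a careful person would: the job done as asked, in the order asked, and still so for the second after the job is handed in, with the robot touching nothing.
It also fails if it takes over 40 s, if anything falls off the work surface, if the arm or the gripper's body presses on something with over 40 N, if the wrist force passes 120 N, or if a joint passes its speed limit or range.

## Working session

There is one attempt and no reset: what is moved stays moved. The work goes in short steps, Python scripts to look and compute and a tool call to move; the robot and the scene stay as the last step left them, time stands still between calls to the robot, and variables do not carry over. Pictures are saved under pics/ and viewed, at most 10 in all, crops included, and the job is handed in when it is done.

Besides the shell and the picture viewer there is one more tool, called after ">>>" as name(argument=value, ...), one argument or row to a line, values as JSON. move_arm: Moves the arm, as the interface text tells. Its arguments: {"type":"object","properties":{"increments":{"type":"string"},"grip_force":{"type":"number"}},"required":["increments"]}

```bash
mkdir -p pics; python3 - <<'E'
from bench import ctrl
import cv2,numpy as np
s=ctrl.get_state();print(s['time'],s['position'],s['tool_rot'],s['grip_width'])
ims=[]
for n in("scene","top"):
    p=ctrl.get_image(n);ims.append(p["frame"])
    for t in["white_key_top","blue_key_top","green_key_top","red_key_top","filled_mould","vibrating_table"]:
        print(n,t,[(np.round(d["centre"],4).tolist(),round(d["score"],2)) for d in ctrl.find_in(t,p)[:3]])
for n,f in zip(("scene","top"),ims): cv2.imwrite(f"pics/{n}0.png",f[:,:,::-1])
E
```

```text
0.0 [0.20731019 0.61545446 0.22145969] [-5.07946330e-01 -3.10003251e+00  3.01343033e-03] 1.0003886005071916
scene white_key_top [([0.5024, -0.0341, 0.067], 0.74)]
scene blue_key_top [([0.4588, 0.1706, 0.0645], 0.52)]
scene green_key_top [([0.4869, 0.038, 0.07], 0.65)]
scene red_key_top [([0.4783, 0.1066, 0.0692], 0.82)]
scene filled_mould [([0.5369, -0.1481, 0.0384], 0.91), ([0.3801, 0.3422, 0.0405], 0.91), ([0.599, 0.0904, 0.1128], 0.89)]
scene vibrating_table [([0.5412, 0.144, 0.0427], 0.64)]
top white_key_top [([0.4966, -0.035, 0.0698], 0.58)]
top blue_key_top [([0.461, 0.1665, 0.0677], 0.42)]
top green_key_top []
top red_key_top [([0.6077, 0.0749, 0.1142], 0.75), ([0.4753, 0.0975, 0.0643], 0.53)]
top filled_mould [([0.7848, 0.113, 0.0408], 0.87), ([0.4094, -0.1829, 0.0391], 0.78), ([0.3847, 0.3256, 0.0432], 0.75)]
top vibrating_table [([0.5556, 0.0899, 0.0739], 0.87)]
```

View pics/scene0.png

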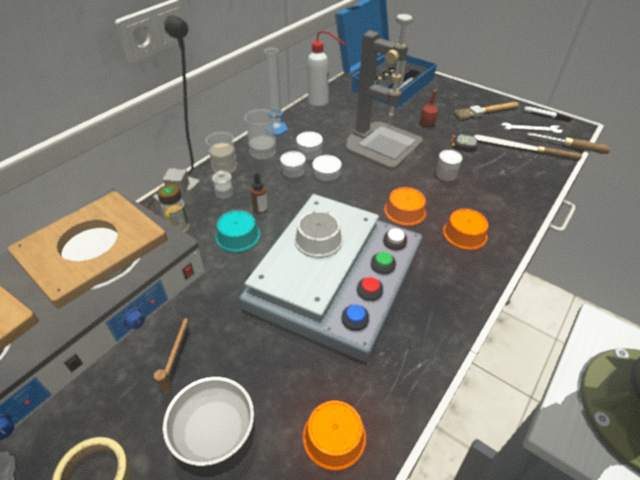

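View pics/top0.png

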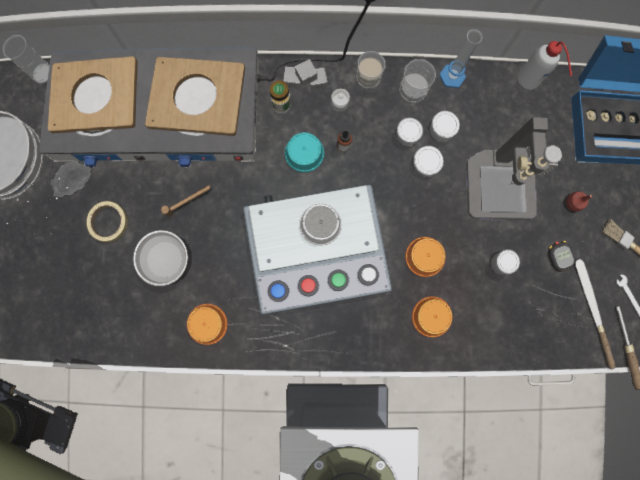

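The keys run blue, red, green, white from left to right in both pictures. In the top view they are at (278,290), (308,285), (339,279) and (369,274), and the mould is at (321,223). I'll go above the row with the gripper shut and its closing line along the row.

>>> move_arm(
  increments="17 -34 0 0 0 1.85 255;17 -34 0 0 0 1.85 255;17 -34 0 0 0 1.85 255;17 -34 0 0 0 1.85 255;17 -34 0 0 0 1.85 255;17 -34 0 0 0 1.85 255;17 -34 0 0 0 1.85 255;17 -34 0 0 0 1.85 255",
)

```text
time: 1.37
position: [0.3441, 0.3423, 0.2229]
tool_rot: [0.102, 3.139, 0.001]
ft_force: [0.7, -0.1, 0.3]
grip_width: 0.475
grip_force: 0.0
```

>>> move_arm(
  increments="17 -34 0 0 0 1.85 255;17 -34 0 0 0 1.85 255;17 -34 0 0 0 1.85 255;17 -34 0 0 0 1.85 255;17 -34 0 0 0 1.85 255;17 -34 0 0 0 1.85 255;17 -34 0 0 0 1.85 255;0 0 0 0 0 0 255",
)

```text
time: 2.03
position: [0.4655, 0.0977, 0.2233]
tool_rot: [-0.234, 3.13, -0.004]
ft_force: [0.4, -0.2, 0.2]
grip_width: 0.01
grip_force: 0.0
```

```bash
cat >loc.py <<'E'
import cv2,numpy as np
from scipy.spatial.transform import Rotation as R
def ray(p,u,v,z):
    K=np.array([[p["fx"],0,p["cx"]],[0,p["fy"],p["cy"]],[0,0,1.]])
    q=cv2.undistortPoints(np.array([[[u,v]]],float),K,np.array([p["k1"],0,0,0.]))[0,0]
    o=np.array(p["orientation"],float)
    M=o if o.shape==(3,3) else R.from_rotvec(o).as_matrix() if o.size==3 else None
    d=M@[q[0],q[1],1]; c=np.array(p["position"])
    return c+d*(z-c[2])/d[2]
E
python3 - <<'E'
from bench import ctrl
from loc import *
s=ctrl.get_state();print(s['time'],s['position'],s['tool_rot'],s['grip_width'],s['ft_force'])
for n in("wrist","top"):
    p=ctrl.get_image(n);print(n,p["position"],p["orientation"])
    cv2.imwrite(f"pics/{n}1.png",p["frame"][:,:,::-1])
    for t in["white_key_top","blue_key_top","green_key_top","red_key_top"]:
        print(t,[(np.round(d["centre"],4).tolist(),round(d["score"],2)) for d in ctrl.find_in(t,p)[:2]])
        for d in ctrl.silhouettes(t,p)[:2]:
            m=cv2.moments(d["region"].astype(np.uint8));u,v=m["m10"]/m["m00"],m["m01"]/m["m00"]
            print("  sil",round(u),round(v),m["m00"],np.round(ray(p,u,v,.064),4) if np.size(p["orientation"])!=4 else "quat",round(d["score"],2))
E
```

```text
2.0333 [0.46552268 0.09765363 0.22330531] [-0.23402666  3.13012085 -0.00431944] 0.009570055543621857 [ 0.43267872 -0.15409858  0.22020899]
wrist [0.38981889 0.08647943 0.38438719] [1.91713904 2.22532195 0.31547152]
white_key_top [([0.5048, -0.0349, 0.0684], 0.69)]
  sil 166 237 1200.0 [ 0.5006 -0.034   0.064 ] 0.57
blue_key_top [([0.4589, 0.1673, 0.0664], 0.71)]
  sil 405 227 1188.0 [0.4623 0.165  0.064 ] 0.72
green_key_top [([0.4895, 0.0308, 0.0684], 0.77), ([0.4907, 0.0656, 0.0466], 0.33)]
  sil 245 234 1182.0 [0.4878 0.0325 0.064 ] 0.64
red_key_top [([0.4696, 0.0966, 0.0665], 0.69)]
  sil 325 231 1166.0 [0.4754 0.0987 0.064 ] 0.84
top [0.40095772 0.08546284 1.39249347] [-2.1685203   2.14076405 -0.15438677]
white_key_top [([0.4976, -0.0325, 0.0685], 0.5), ([0.6076, 0.0698, 0.114], 0.39)]
  sil 368 274 148.0 [ 0.5015 -0.0331  0.064 ] 0.61
blue_key_top []
green_key_top []
red_key_top []
```

View pics/wrist1.png

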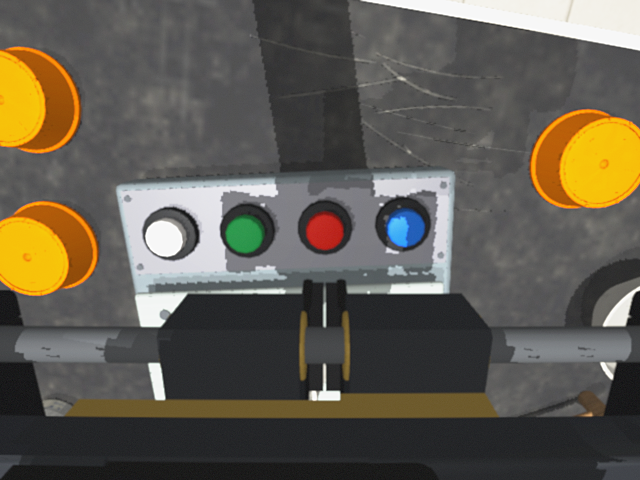

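The wrist picture shows white (166,237), green (245,234), red (325,231) and blue (405,227), which agrees with the top view to about 1 mm. Next I'll go above white.

>>> move_arm(
  increments="7 -26 -20 0 0 0.5 255;7 -26 -26 0 0 0.5 255;7 -27 -26 0 0 0.5 255;7 -27 -26 0 0 0.5 255;7 -26 -26 0 0 0.5 255;0 0 0 0 0 0 255;0 0 0 0 0 0 255;0 0 0 0 0 0 255",
)

```text
time: 3.6
position: [0.4977, -0.0254, 0.0989]
tool_rot: [-0.319, 3.125, 0.001]
ft_force: [-0.1, 0.1, 0.7]
grip_width: 0.001
grip_force: 0.0
```

>>> move_arm(
  increments="3 -9 0 0 0 0 255;0 0 -14 0 0 0 255;0 0 -14 0 0 0 255;0 0 -6 0 0 0 255;0 0 -4 0 0 0 255;0 0 -3 0 0 0 255;0 0 0 0 0 0 255;0 0 0 0 0 0 255",
)

```text
time: 4.27
position: [0.5012, -0.0343, 0.0611]
tool_rot: [-0.32, 3.125, 0.004]
ft_force: [-8.4, 0.7, 22.6]
grip_width: 0.008
grip_force: 11.1
```

```bash
python3 - <<'E'
from bench import ctrl
import cv2
p=ctrl.get_image("wrist");f=p["frame"][130:430,170:470,::-1]
q=ctrl.get_image("scene");g=q["frame"][180:340,290:450,::-1]
cv2.imwrite("pics/p2.png",cv2.hconcat([cv2.resize(f,(400,400)),cv2.resize(g,(400,400))]))
s=ctrl.get_state();print(s['position'],s['ft_force'],s['torque'])
E
```

```text
[ 0.50123368 -0.03430022  0.06111532] [-8.23790664  0.10570654 21.91583087] [0.18635457 2.0018564  0.00504286]
```

View pics/p2.png

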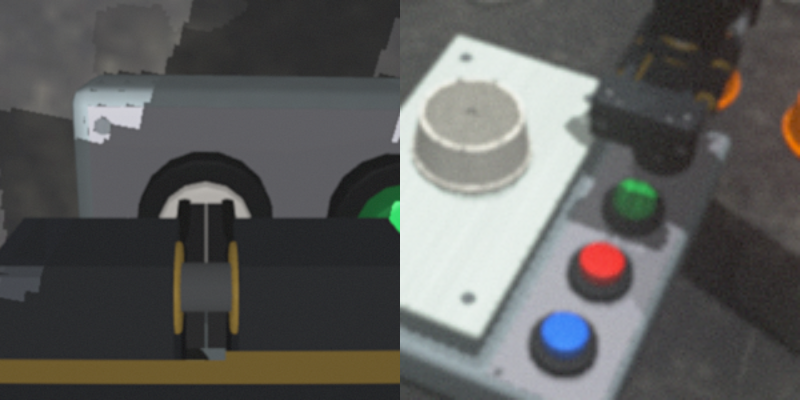

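```bash
cat >>loc.py <<'E'
def cloud(p):
    K=np.array([[p["fx"],0,p["cx"]],[0,p["fy"],p["cy"]],[0,0,1.]])
    v,u=np.mgrid[:480,:640]
    q=cv2.undistortPoints(np.dstack([u,v]).reshape(-1,1,2).astype(float),K,np.array([p["k1"],0,0,0.]))[:,0]
    d=p["depth"].reshape(-1,1)
    w=np.hstack([q*d,d])@R.from_rotvec(p["orientation"]).as_matrix().T+p["position"]
    w[d[:,0]==0]=np.nan
    return w.reshape(480,640,3)
E
python3 - <<'E'
from bench import ctrl
from loc import *
np.set_printoptions(precision=1,suppress=True,linewidth=150)
p=ctrl.get_image("wrist");w=cloud(p)*1000
u=170+int(205*.75)
for v in range(130+int(110*.75),130+int(225*.75),4): print(v,w[v,u-3],p["frame"][v,u-3])
print("strip",np.nanmedian(w[220:270,250:270].reshape(-1,3),0))
p=ctrl.get_image("top");w=cloud(p)*1000
for n,u,v in(("blue",278,290),("red",308,285),("green",339,279),("plate",275,240),("mould",321,223),("strip",293,290),("strip",262,293)): print(n,np.nanmedian(w[v-1:v+2,u-1:u+2].reshape(-1,3),0))
E
```

```text
212 [464.9 -44.1  44.2] [94 95 98]
216 [466.8 -43.7  44.1] [ 96  95 100]
220 [468.4 -43.4  45.1] [ 95  96 100]
224 [470.5 -42.9  44.2] [ 96  95 100]
228 [472.2 -42.6  45.1] [95 94 99]
232 [474.1 -42.2  44.9] [ 96  96 100]
236 [476.3 -41.8  43.9] [95 94 99]
240 [477.8 -41.5  45.3] [96 95 99]
244 [479.2 -41.2  47.2] [41 41 43]
248 [479.3 -41.1  52.8] [30 29 30]
252 [480.6 -40.8  54.8] [40 39 38]
256 [482.  -40.5  55.9] [35 33 34]
260 [483.6 -40.2  56.7] [34 36 35]
264 [485.8 -39.8  55.8] [29 30 31]
268 [487.3 -39.4  56.6] [145 142 138]
272 [487.9 -39.3  60.2] [183 180 176]
276 [489.8 -38.9  59.9] [175 172 167]
280 [491.5 -38.6  60.4] [177 172 168]
284 [493.  -38.3  61.3] [31 31 32]
288 [493.  -38.2  65.6] [34 36 35]
292 [492.7 -38.2  70.6] [36 36 35]
296 [493.  -38.1  73.8] [38 38 36]
strip [485.9 -68.9  44.7]
blue [464.1 165.4  68. ]
red [476.2  99.6  68. ]
green [482.9  35.9 175.1]
plate [573.9 173.6  73.8]
mould [607.5  73.  111.5]
strip [465.6 133.2  45.8]
strip [457.8 202.6  46.9]
```

```bash
python3 - <<'E'
from bench import ctrl
from loc import *
np.set_printoptions(precision=1,suppress=True,linewidth=150)
p=ctrl.get_image("wrist");w=cloud(p)*1000
for u in(120,220,290,321,350,420):
  print(u,*[(v,w[v,u].round(0).tolist()) for v in range(275,470,25)],sep="\n  ")
E
```

```text
120
  (275, [524.0, -141.0, 26.0])
  (300, [534.0, -137.0, 34.0])
  (325, [547.0, -135.0, 37.0])
  (350, [482.0, -84.0, 147.0])
  (375, [609.0, -150.0, -1.0])
  (400, [487.0, -80.0, 156.0])
  (425, [484.0, -75.0, 165.0])
  (450, [484.0, -73.0, 170.0])
220
  (275, [525.0, -94.0, -1.0])
  (300, [469.0, -66.0, 139.0])
  (325, [469.0, -63.0, 151.0])
  (350, [473.0, -62.0, 154.0])
  (375, [478.0, -61.0, 154.0])
  (400, [483.0, -60.0, 155.0])
  (425, [481.0, -58.0, 164.0])
  (450, [480.0, -57.0, 171.0])
290
  (275, [493.0, -52.0, 56.0])
  (300, [466.0, -50.0, 139.0])
  (325, [466.0, -49.0, 151.0])
  (350, [469.0, -48.0, 154.0])
  (375, [476.0, -47.0, 154.0])
  (400, [480.0, -46.0, 156.0])
  (425, [478.0, -46.0, 165.0])
  (450, [478.0, -45.0, 170.0])
321
  (275, [489.0, -39.0, 60.0])
  (300, [493.0, -38.0, 78.0])
  (325, [492.0, -38.0, 100.0])
  (350, [472.0, -42.0, 149.0])
  (375, [505.0, -35.0, 109.0])
  (400, [479.0, -40.0, 155.0])
  (425, [475.0, -41.0, 166.0])
  (450, [477.0, -40.0, 170.0])
350
  (275, [488.0, -26.0, 57.0])
  (300, [464.0, -36.0, 138.0])
  (325, [463.0, -38.0, 152.0])
  (350, [468.0, -37.0, 153.0])
  (375, [473.0, -35.0, 154.0])
  (400, [477.0, -35.0, 156.0])
  (425, [476.0, -35.0, 164.0])
  (450, [476.0, -36.0, 170.0])
420
  (275, [485.0, 9.0, 47.0])
  (300, [460.0, -21.0, 139.0])
  (325, [461.0, -24.0, 151.0])
  (350, [465.0, -23.0, 153.0])
  (375, [470.0, -22.0, 154.0])
  (400, [474.0, -21.0, 156.0])
  (425, [473.0, -24.0, 165.0])
  (450, [473.0, -25.0, 171.0])
```

>>> move_arm(
  increments="0 0 10 0 0 0 255;0 0 10 0 0 0 255;0 0 15 0 0 0 255;0 0 15 0 0 0 255;0 0 15 0 0 0 255;0 0 15 0 0 0 255;0 0 0 0 0 0 255;0 0 0 0 0 0 255",
)

```text
time: 5.18
position: [0.5013, -0.0347, 0.1386]
tool_rot: [-0.319, 3.123, 0.001]
ft_force: [-0.2, 1.0, -0.9]
grip_width: 0.01
grip_force: 0.0
```

```bash
python3 - <<'E'
from bench import ctrl
from loc import *
np.set_printoptions(precision=1,suppress=True,linewidth=150)
print(ctrl.get_state()['time'],ctrl.get_state()['position'],ctrl.get_state()['ft_force'])
p=ctrl.get_image("wrist");w=cloud(p)*1000
cv2.imwrite("pics/w3.png",p["frame"][:,:,::-1])
# line across white key, normal to row
n=np.array([.98,.19])
for s in range(-30,60,3):
  q=np.array([501,-34])+n*s
  m=np.hypot(w[...,0]-q[0],w[...,1]-q[1])<2
  if m.any(): print(s,q,np.nanmedian(w[m][:,2]),m.sum())
for t in["white_key_top","green_key_top"]:
  for d in ctrl.silhouettes(t,p)[:2]: print(t,d["score"],np.nanmedian(w[d["region"]],0),np.nanmean(w[d["region"]],0))
E
```

```text
5.1833 [ 0.5 -0.   0.1] [-0.2  1.  -0.9]
-30 [471.6 -39.7] 224.84833696706747 319
-27 [474.5 -39.1] 247.17774276138437 924
-24 [477.5 -38.6] 244.13935967849642 1348
-21 [480.4 -38. ] 56.164479414797356 56
-18 [483.4 -37.4] 56.45205119811885 32
-15 [486.3 -36.9] 61.17898300104018 52
-12 [489.2 -36.3] 66.93518977168164 37
-9 [492.2 -35.7] 158.2707786825846 363
-6 [495.1 -35.1] 67.64932763390169 51
-3 [498.1 -34.6] 66.95482794890461 34
0 [501. -34.] 186.39198727767175 101
3 [503.9 -33.4] 186.52572926226733 111
6 [506.9 -32.9] 186.40315389547996 126
9 [509.8 -32.3] 186.21536486934022 101
12 [512.8 -31.7] 66.8950025435675 27
15 [515.7 -31.1] 66.78742337055743 19
18 [518.6 -30.6] 57.023286760189194 1
21 [521.6 -30. ] 56.24342686583046 22
24 [524.5 -29.4] 55.87536323773578 13
30 [530.4 -28.3] 44.37661164775919 9
33 [533.3 -27.7] 44.33926669117685 10
36 [536.3 -27.2] 45.07650175844058 9
39 [539.2 -26.6] 44.492634695843634 10
42 [542.2 -26. ] 44.23974686066451 10
45 [545.1 -25.4] 44.82520026177522 11
48 [548.  -24.9] 45.21124381748781 15
51 [551.  -24.3] 68.98254350046054 5
white_key_top 0.96 [499.9 -35.1  66.9] [500.1 -35.1  66.4]
white_key_top 0.48 [490.9  78.7  44.5] [493.4  64.7  47.7]
green_key_top 0.75 [487.4  30.1  66.9] [487.6  30.3  66.1]
```

View pics/w3.png

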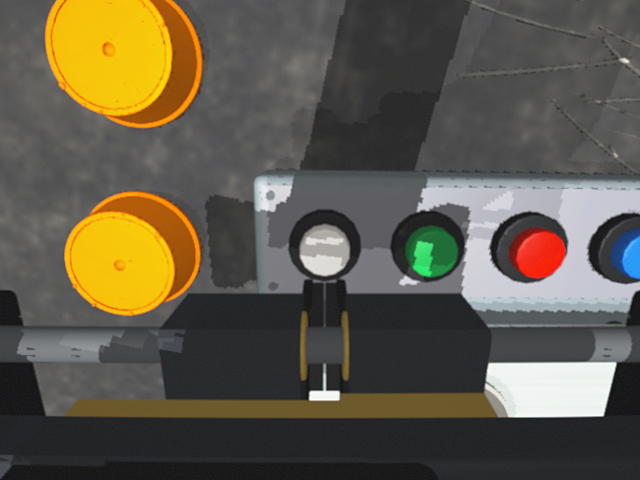

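Seen from above, the cap stood at 66.9 mm when up and 60.2 mm under the press. It stopped hard at 22 N after about 7 mm of travel, so white was fully pressed and has sprung back. Blue is next.

>>> move_arm(
  increments="-6 29 0 0 0 0 255;-6 29 0 0 0 0 255;-6 29 0 0 0 0 255;-6 29 0 0 0 0 255;-5 28 0 0 0 0 255;-5 28 0 0 0 0 255;-5 28 0 0 0 0 255;0 0 0 0 0 0 255",
)

```text
time: 6.0
position: [0.4591, 0.1713, 0.1365]
tool_rot: [0.332, -3.122, -0.003]
ft_force: [0.5, 0.9, 0.1]
grip_width: 0.004
grip_force: 0.0
```

>>> move_arm(
  increments="0 0 -20 0 0 0 255;0 0 -20 0 0 0 255;0 0 -10 0 0 0 255;0 0 0 0 0 0 255;0 0 0 0 0 0 255;0 0 0 0 0 0 255;0 0 0 0 0 0 255;0 0 0 0 0 0 255",
)

```text
time: 6.67
position: [0.4622, 0.1653, 0.0886]
tool_rot: [-0.318, 3.124, 0.001]
ft_force: [-0.8, 0.1, -0.4]
grip_width: 0.011
grip_force: 0.0
```

```bash
python3 - <<'E'
from bench import ctrl
from loc import *
p=ctrl.get_image("wrist");w=cloud(p)*1000
for t in["blue_key_top","red_key_top","green_key_top","white_key_top"]:
  for d in ctrl.silhouettes(t,p)[:1]:
    r=d["region"];print(t,d["score"],np.nanmedian(w[r],0).round(1),np.nanmin(w[r],0).round(1),np.nanmax(w[r],0).round(1))
p=ctrl.get_image("top")
for d in ctrl.find_in("white_key_top",p)[:1]: print(d["centre"])
E
```

```text
blue_key_top 0.86 [455.  163.7  66.7] [447.  149.7  55.2] [470.7 181.2  90.9]
red_key_top 0.97 [470.9  98.4  66.7] [460.1  83.   55. ] [489.7 114.8  69.1]
green_key_top 0.75 [485.8  34.8  66.7] [472.2   8.4  44.3] [517.5  48.5  69.2]
[0.4977, -0.0356, 0.0713]
```

>>> move_arm(
  increments="1 0 -14 0 0 0 255;0 0 -6 0 0 0 255;0 0 -4 0 0 0 255;0 0 -4 0 0 0 255;0 0 -3 0 0 0 255;0 0 0 0 0 0 255;0 0 0 0 0 0 255;0 0 0 0 0 0 255",
)

```text
time: 7.68
position: [0.4626, 0.1651, 0.0609]
tool_rot: [0.318, -3.124, -0.002]
ft_force: [-11.2, -5.1, 34.3]
grip_width: 0.004
grip_force: 17.0
```

```bash
python3 - <<'E'
from bench import ctrl
from loc import *
p=ctrl.get_image("wrist");w=cloud(p)*1000
for v in range(244,292,4): print(v,[w[v,u,2].round(1) for u in(316,321,326)],p["frame"][v,321])
E
```

```text
244 [np.float64(46.8), np.float64(47.3), np.float64(46.3)] [61 61 62]
248 [np.float64(54.3), np.float64(53.0), np.float64(52.8)] [37 36 40]
252 [np.float64(54.6), np.float64(54.6), np.float64(55.3)] [48 49 48]
256 [np.float64(57.2), np.float64(56.1), np.float64(56.2)] [43 44 46]
260 [np.float64(57.0), np.float64(56.9), np.float64(56.4)] [40 40 40]
264 [np.float64(56.7), np.float64(56.7), np.float64(55.1)] [42 41 42]
268 [np.float64(56.2), np.float64(56.5), np.float64(58.5)] [ 34  77 144]
272 [np.float64(58.8), np.float64(58.9), np.float64(59.4)] [ 49 102 184]
276 [np.float64(59.7), np.float64(59.9), np.float64(58.9)] [ 38  94 175]
280 [np.float64(59.9), np.float64(59.8), np.float64(59.8)] [ 39  93 174]
284 [np.float64(62.1), np.float64(60.1), np.float64(62.1)] [45 42 39]
288 [np.float64(65.8), np.float64(67.0), np.float64(66.1)] [41 40 42]
```

Blue stopped at the same place with 7 mm of travel. Lift, then on to green.

>>> move_arm(
  increments="0 0 10 0 0 0 255;0 0 15 0 0 0 255;0 0 15 0 0 0 255;0 0 15 0 0 0 255;0 0 15 0 0 0 255;0 0 0 0 0 0 255;0 0 0 0 0 0 255;0 0 0 0 0 0 255",
)

```text
time: 8.4
position: [0.4619, 0.1648, 0.1257]
tool_rot: [0.319, -3.124, 0.001]
ft_force: [-0.1, 0.4, 0.2]
grip_width: 0.003
grip_force: 0.0
```

>>> move_arm(
  increments="5 -26 0 0 0 0 255;5 -27 0 0 0 0 255;5 -27 0 0 0 0 255;5 -27 0 0 0 0 255;5 -26 0 0 0 0 255;0 0 0 0 0 0 255;0 0 0 0 0 0 255;0 0 0 0 0 0 255",
)

```text
time: 9.07
position: [0.4867, 0.0326, 0.1256]
tool_rot: [0.319, -3.124, -0.0]
ft_force: [-0.7, 0.3, -0.5]
grip_width: 0.012
grip_force: 0.0
```

>>> move_arm(
  increments="0 0 -20 0 0 0 255;0 0 -14 0 0 0 255;0 0 -5 0 0 0 255;0 0 0 0 0 0 255;0 0 0 0 0 0 255;0 0 0 0 0 0 255;0 0 0 0 0 0 255;0 0 0 0 0 0 255",
)

```text
time: 9.73
position: [0.488, 0.0323, 0.0883]
tool_rot: [-0.319, 3.124, 0.001]
ft_force: [1.2, 0.2, 0.6]
grip_width: 0.004
grip_force: 0.0
```

```bash
python3 - <<'E'
from bench import ctrl
from loc import *
p=ctrl.get_image("wrist");w=cloud(p)*1000
for t in["blue_key_top","green_key_top","red_key_top"]:
  for d in ctrl.silhouettes(t,p)[:1]:
    r=d["region"];print(t,d["score"],np.nanmedian(w[r],0).round(1),np.nanpercentile(w[r],2,axis=0).round(1),np.nanpercentile(w[r],98,axis=0).round(1))
E
```

```text
blue_key_top 0.61 [461.5 161.1  66.6] [447.7 149.7  56.5] [476.6 178.2  68.1]
green_key_top 0.59 [480.9  29.9  66.7] [473.5  17.2  57. ] [493.5  46.   68.3]
red_key_top 0.77 [471.4  95.9  66.7] [460.9  82.8  58. ] [482.2 111.5  68.1]
```

Blue is back up at 66.7 mm and the tool is centred over green.

>>> move_arm(
  increments="0 0 -14 0 0 0 255;0 0 -6 0 0 0 255;0 0 -4 0 0 0 255;0 0 -3 0 0 0 255;0 0 -3 0 0 0 255;0 0 0 0 0 0 255;0 0 0 0 0 0 255;0 0 0 0 0 0 255",
)

```text
time: 10.6
position: [0.4875, 0.0321, 0.061]
tool_rot: [0.318, -3.124, -0.003]
ft_force: [-11.3, -0.5, 29.0]
grip_width: 0.008
grip_force: 14.3
```

>>> move_arm(
  increments="0 0 10 0 0 0 255;0 0 15 0 0 0 255;0 0 20 0 0 0 255;0 0 25 0 0 0 255;0 0 25 0 0 0 255;0 0 25 0 0 0 255;0 0 0 0 0 0 255;0 0 0 0 0 0 255",
)

```text
time: 11.27
position: [0.4884, 0.0322, 0.1789]
tool_rot: [-0.318, 3.122, 0.001]
ft_force: [-0.3, -0.3, -0.1]
grip_width: 0.004
grip_force: 0.0
```

```bash
python3 - <<'E'
from bench import ctrl
from loc import *
p=ctrl.get_image("wrist");w=cloud(p)*1000
for t in["white_key_top","green_key_top","blue_key_top","red_key_top"]:
  for d in ctrl.silhouettes(t,p)[:1]:
    r=d["region"];print(t,d["score"],np.nanmedian(w[r],0).round(1))
q=ctrl.get_image("scene");print([d["centre"] for d in ctrl.find_in("filled_mould",q)[:5]])
cv2.imwrite("pics/s4.png",cv2.resize(q["frame"][170:370,220:470,::-1],(750,600)))
E
```

```text
white_key_top 0.86 [499.9 -34.   66.9]
green_key_top 0.86 [487.4  31.8  66.9]
blue_key_top 0.77 [462.1 162.   66.8]
red_key_top 0.79 [474.7  96.7  66.9]
[[0.5176, -0.1599, 0.0288], [0.5982, 0.0905, 0.113], [0.4081, -0.1684, 0.0388], [0.7793, 0.1208, 0.0395], [0.3802, 0.3405, 0.0381]]
```

View pics/s4.png

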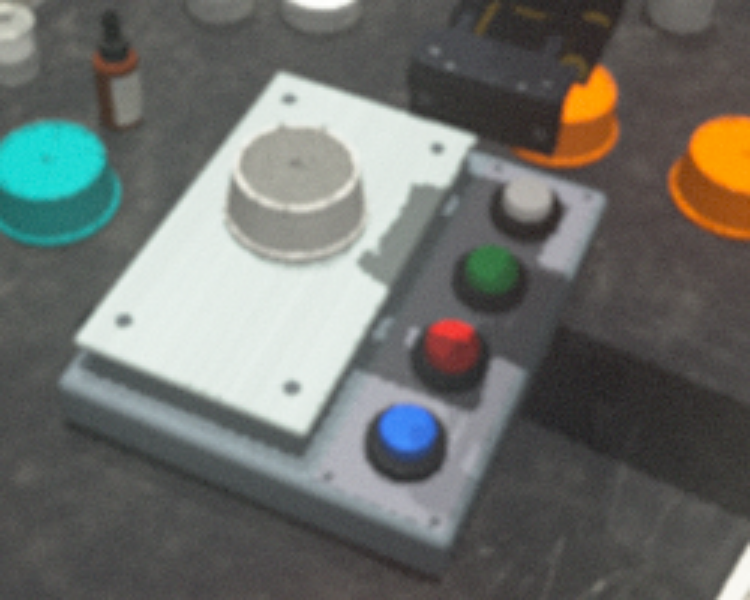

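All four keys are up: white (525,205), green (490,272), red (452,345) and blue (408,430). The mould at (297,190) hasn't moved, and the arm is clear.

```bash
python3 -c "
from bench import ctrl
print(ctrl.close_job())"
```

```text
the job is handed in; nothing more can be done
None
```

I pressed white, blue and green in that order, each to a hard stop after about 7 mm of travel and back up; red was not pressed, the mould did not move, and the job is handed in at about 11 s (verdict not shown).

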